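Find the canister lid that rocks and press it home

ROBOT

A 6-joint arm with a two-finger parallel gripper is mounted at the origin on a cart in front of the work surface, level with it; the furniture and walls round the work are solid. World frame = base frame: x ahead of the robot, y to its left, z up, the work surface at z = 0. Lengths are in m, angles in rad, forces in N, time in s.
With the tool pointing down it reaches from about 0.35 to 0.85 m from the base axis. Payload 8.1 kg.
Tool frame: the origin (TCP) lies where the fingers leave the gripper's body, on its centre line; the fingertips stand 73 mm ahead of it and the grasp point (between the pads) lies 54 mm ahead of it; z points along the fingers, y is the line along which they close (so a half turn about z gives the same grasp; the last joint's range is limited). The gripper opens to 85 mm and grips with 20 to 120 N. Pads are 22 mm wide; open, the fingers measure 114 mm over their backs; the gripper's body (76 mm by 85 mm) begins 54 mm behind the grasp point. The pads swing forward as they close: fully open they stand 13 mm farther back than shut.
Start: joints at [-1.251, 0.13, 1.488, -0, 1.523, -0.085], TCP at [0.236, -0.552, 0.304] pointing down, gripper open.
Joint ranges: [-2.96, 2.96], [-0.89, 2.26], [0.02, 2.5], [-1.34, 4.48], [0, 2.73], [-2.66, 2.66]. Speed limits (rad/s): [2.39, 2.39, 2.79, 3.14, 3.14, 3.14].

INTERFACE

Orientations are given as [roll, pitch, yaw] about the fixed x, y, z axes, in that order (R = Rz(yaw) Ry(pitch) Rx(roll)).
In Python, from plant import bot gives the robot as it stands.
- The arm moves only by the tool move_arm, never from a script. Its argument "plan" is a list of rows, each an object with "claw": the closure, from 0 (fully open) to 1 (shut); "xyz": the shift along the tool's x, y, z in mm, a list of three; "twist": the turn about the tool's z in rad. A call has 1 to 12 rows; each row shifts and turns the commanded pose from where the row before left it, along the tool's axes as they then stand; what a row does not reach is not made up. A row lasts 1/8 s, in which the tool goes at most 62.5 mm and 10.7 degrees, less where a joint would pass 70% of its speed; a pose out of reach is approached as far as the arm can. A call is refused whole if a number of a shift passes 62.5 or a number of a turn 0.188, either way. A call with a gripper value outside its range is refused whole. The fingers move at their own pace and stop on an object; "newtons" is the grip in N (left out, the last holds). Time passes only in rows, so rows that do not move let the fingers close. It gives the time, the measured TCP pose, the force, the opening and the grip force at its end, in the units of the state.
- bot.get_obs(): the state, without advancing time (a new reading comes with each control period).
- bot.read_camera(name): name is "side" or "top" or "wrist"; returns a dict with "color" (384x512x3 uint8, blue, green, red), "fov_y" (degrees; the focal length in pixels is half the picture's height over the tangent of half this angle, whatever the lens; pixels are square), "cx", "cy" (the principal point, pixels), "dist" ([k1, k2, p1, p2, k3] as OpenCV has them; the pictures are not rectified), "rvec" (rotation vector, rad) and "tvec" (3), from world to camera coordinates, as OpenCV has them. Camera axes: x right, y down, z forward; pixel columns grow to the right and rows downward; lengths in m; the calibration is good to about 2 mm. A picture is of the moment at which its call begins. There is no depth.
- bot.finish_job(): hands the job in; it is judged then, once.
The state is a dict: "clock": time; "qpos": joint angles; "joint_vel": joint speeds; "joint_torque": joint torques, N m; "position": TCP position; "eef_rot": TCP orientation; "wrist_force": force on the tool from outside, world axes, zero at the start; "wrist_torque": the same for the moment, N m; "gripper_width": opening from 0.0 (shut) to 1.0 (fully open); "finger_force": force on a finger pad.
Only numpy, scipy, OpenCV 4.12 (cv2) and the standard library are available. Lean on these libraries where they do the work, as an engineer would, in place of code of your own. Each camera call takes 0.05 s, during which the arm holds its last target. There are 200 camera calls.

TASK

One of the four wooden canister lids on the long wooden tray is not fully home: it rocks when you press near its edge. Feel the lids with light fingertip presses to find it, make it rock under a press at its edge to be sure, and then press that lid firmly in the middle until it is fully down. Press the other three no more than lightly, do not lift or pull up any lid, leave the things around in place, and finish clear of everything.

Things in the scene. Friction and masses are not known exactly. Their poses are not given: they have to be found in the camera images.
- place_1 (a point): left-most of the four places on the wooden tray (448 x 122 mm, fixed, long side roughly left to right). In each place stands a fixed white canister, 97 mm across, with a flat round wooden lid 97 mm across, 11 mm thick. This point: centre of the top face of a lid that is home here, 135 mm above the worktop; canister heights vary by up to 1.5 mm either way. z up, y along the tray to its left
- place_2 (a point): second place from the left, 105 mm from place_1; same meaning. Which canister stands in which place changes every time. The three sound lids never tip: they sit on a springy seal, go straight down about 0.25 mm per newton wherever pressed, and come back
- place_3 (a point): third place from the left; same meaning. Exactly one of the four lids, the loose one, is not home: it stands level but 3 mm higher than if home. A press of 1 to 4 N about 38 mm from its centre tips it: that edge goes down about 4 mm, then stops, and comes back when let go. Pressing at the edge does not seat it
- place_4 (a point): fourth place, at the right end of the tray; same meaning. Pressed in the middle, the loose lid resists with about 15 N, then slides straight down 3 mm to a hard stop and stays there; once home it no longer rocks
- jar_d_lid (a joint): height in m of the loose lid above fully home: about 0.003 at the start, 0 = home, grows when it is pulled up. It does not tell in which place the loose lid is
- rock_x (a joint): tip of the loose lid about the tray's x axis, in rad; 0 = level, about 0.1 when rocked by a press at its left or right edge
- rock_y (a joint): tip of the loose lid about the tray's y axis, in rad; 0 = level, about 0.1 when rocked by a press at its near or far edge
- jar_a_lid (a joint): height in m of one of the three sound lids above rest: 0 at rest, negative when pressed down (-0.001 at 4 N); it must not go below -0.0035 (14 N). It does not tell in which place this lid is
- jar_b_lid (a joint): the same for another sound lid
- jar_c_lid (a joint): the same for the third sound lid
- mug_mid (a point): dark grey mug, 88 x 126 x 106 mm with its handle, beyond the left end of the tray; point half-way up; leave alone
- spice_jar_mid (a point): spice jar with a green cap, 46 mm across, 106 mm tall, beyond the left end of the tray; point half-way up; leave alone
- pepper_mill_mid (a point): small grey and clear mill, 44 mm across, 90 mm tall, behind the tray; point half-way up; leave alone
- food_tin_mid (a point): low green and gold food tin, 75 mm across, 58 mm tall, behind the tray to the right; point half-way up; leave alone

How it is judged:
By the outcome, as a careful person would: the job done as asked, in the order asked, and still so for the second after the job is handed in, with the robot touching nothing.
It also fails if it takes over 64 s, if anything falls off the work surface, if the arm or the gripper's body presses on something with over 40 N, if the wrist force passes 120 N, or if a joint passes its speed limit or range.

## Working session

There is one attempt and no reset: what is moved stays moved. The work goes in short steps, Python scripts to look and compute and a tool call to move; the robot and the scene stay as the last step left them, time stands still between calls to the robot, and variables do not carry over. Pictures are saved under pics/ and viewed, at most 10 in all, crops included, and the job is handed in when it is done.

Besides the shell and the picture viewer there is one more tool, called after "Emit:" as name(argument=value, ...), one argument or row to a line, values as JSON. move_arm: Moves the arm, as the interface text tells. Its arguments: {"type":"object","properties":{"plan":{"type":"array"},"newtons":{"type":"number"}},"required":["plan"]}

```bash
mkdir -p pics; ls; cat > h.py <<'E'
import numpy as np,cv2
from plant import bot
def cam(n,f=None):
    c=bot.read_camera(n)
    if f: cv2.imwrite('pics/'+f,c['color'])
    h=c['color'].shape[0];F=h/2/np.tan(np.radians(c['fov_y'])/2)
    c['K']=np.array([[F,0,c['cx']],[0,F,c['cy']],[0,0,1]])
    return c
def ray(c,px,z):
    d=np.array(c['dist'],float)
    u=cv2.undistortPoints(np.array(px,float).reshape(-1,1,2),c['K'],d).reshape(-1,2)
    R=cv2.Rodrigues(np.array(c['rvec'],float))[0];t=np.array(c['tvec'],float).ravel()
    o=-R.T@t;D=np.c_[u,np.ones(len(u))]@R
    return o+D*((z-o[2])/D[:,2])[:,None]
E
python3 - <<'E'
from h import *
a=cam('top');b=cam('side')
cv2.imwrite('pics/top.png',a['color']);cv2.imwrite('pics/side.png',b['color'])
import pickle;pickle.dump((a,b),open('c.pkl','wb'))
print({k:v for k,v in bot.get_obs().items()})
E
```

```text
pics
{'clock': 0.1, 'qpos': array([-1.25140275e+00,  1.31053888e-01,  1.48920863e+00, -3.04646594e-06,
        1.52298969e+00, -8.53773335e-02]), 'joint_vel': array([-0.00036609, -0.00257099, -0.00296039,  0.00185377,  0.00051938,
        0.00047468]), 'joint_torque': array([ 5.53869613e-04, -5.70951104e+01, -5.01943088e+01, -2.54249453e-04,
        8.14385625e-03, -3.39608141e-05]), 'position': array([ 0.23619605, -0.55113566,  0.30294719]), 'eef_rot': array([-3.13993889e+00, -1.38484483e-04,  4.04770944e-01]), 'wrist_force': array([ 0.22029701, -0.35347106,  0.51426683]), 'wrist_torque': array([ 0.03880626, -0.04336686, -0.00184341]), 'finger_force': 0.0, 'gripper_width': 0.9965741136419782}
```

View pics/top.png

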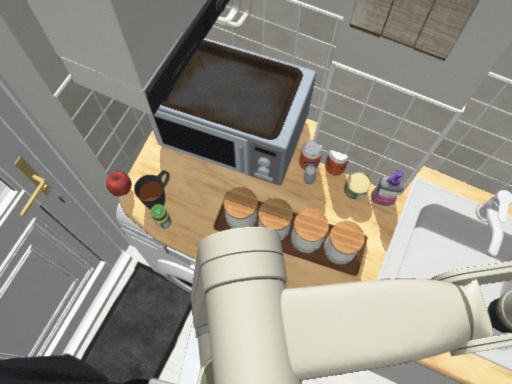

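View pics/side.png

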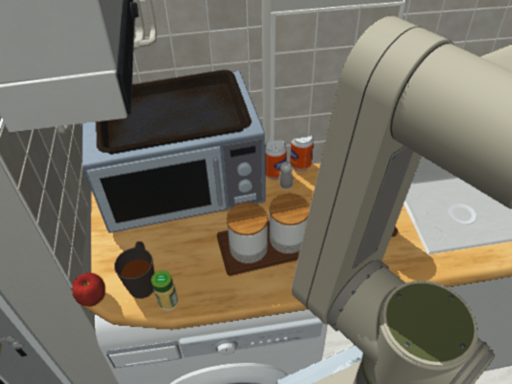

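The top picture shows the four lids at about (241,202), (276,212), (310,224) and (346,236), with the mug and spice jar to the left. The side picture shows only the left two lids, at about (248,219) and (290,209).

```bash
python3 - <<'E'
from h import *
import pickle
a,b=pickle.load(open('c.pkl','rb'))
p=ray(a,[(241,202),(276,212),(310,224),(346,236)],.135);print(p.round(3),np.diff(p,axis=0).round(3))
print(ray(b,[(248,219),(290,209)],.135).round(3))
print(ray(a,[(150,190),(160,216),(310,174),(357,186)],.05).round(3))
cv2.imwrite('pics/crop.png',cv2.resize(a['color'][175:285,205:380],None,fx=4.5,fy=4.5,interpolation=cv2.INTER_CUBIC))
E
```

```text
[[ 0.481  0.078  0.135]
 [ 0.469 -0.025  0.135]
 [ 0.451 -0.124  0.135]
 [ 0.434 -0.227  0.135]] [[-0.012 -0.103  0.   ]
 [-0.018 -0.099  0.   ]
 [-0.017 -0.103  0.   ]]
[[ 0.474  0.08   0.135]
 [ 0.461 -0.023  0.135]]
[[ 0.502  0.368  0.05 ]
 [ 0.425  0.317  0.05 ]
 [ 0.645 -0.108  0.05 ]
 [ 0.632 -0.257  0.05 ]]
```

View pics/crop.png

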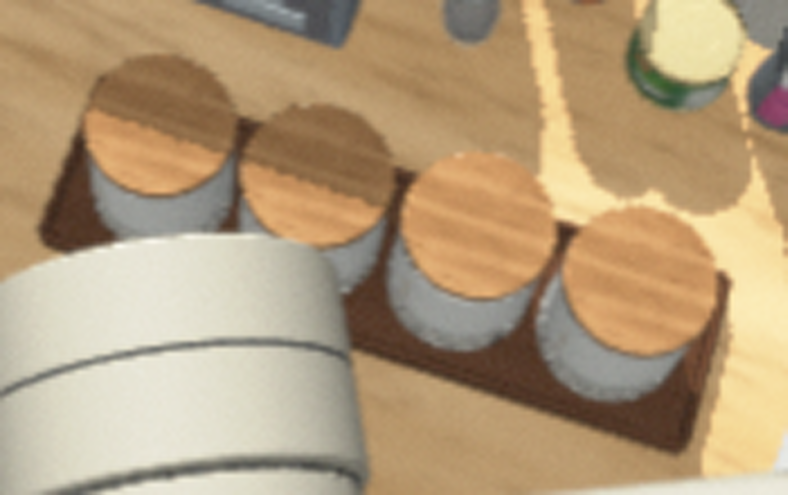

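```bash
cat >> h.py <<'E'
import pickle,os
def tool(target,o=None):
    "shift in tool axes, mm, from measured TCP to world target; returns (shift, yaw)"
    from scipy.spatial.transform import Rotation as Ro
    o=o or bot.get_obs()
    R=Ro.from_euler('xyz',o['eef_rot']).as_matrix()
    return (R.T@(np.array(target)-o['position'])*1000).round(1)
E
python3 - <<'E'
from h import *
a,b=pickle.load(open('c.pkl','rb'))
p=ray(a,[(240.5,202.8),(275.4,213.9),(311.2,225.2),(347,237.4)],.135)[:,:2]
c=p.mean(0);u=np.linalg.svd(p-c)[2][0];u*=np.sign(u[1])
q=c+np.outer([.1575,.0525,-.0525,-.1575],u);n=np.array([-u[1],u[0]])
print(p.round(3),q.round(4),'yaw',np.arctan2(-u[0],u[1]),'near',n)
np.save('q.npy',q);np.save('n.npy',n)
for i in range(4): print(i+1,(q[i]+.038*n).round(4))
print(tool([*(q[3]+.038*n),.26]))
E
```

```text
[[ 0.478  0.079]
 [ 0.463 -0.024]
 [ 0.448 -0.128]
 [ 0.431 -0.23 ]] [[ 0.4791  0.0799]
 [ 0.4632 -0.0239]
 [ 0.4473 -0.1277]
 [ 0.4314 -0.2315]] yaw -0.15188742321985665 near [-0.98848726  0.15130409]
1 [0.4415 0.0857]
2 [ 0.4256 -0.0181]
3 [ 0.4097 -0.1219]
4 [ 0.3939 -0.2257]
[ 273.1 -237.    43.4]
```

Emit:
move_arm(
  plan=[
    {"claw": 1,"xyz": [34,-29.6,0],"twist": 0},
    {"claw": 1,"xyz": [34,-29.6,0],"twist": 0},
    {"claw": 1,"xyz": [34,-29.6,0],"twist": 0},
    {"claw": 1,"xyz": [34,-29.6,0],"twist": 0},
    {"claw": 1,"xyz": [34,-29.6,0],"twist": 0},
    {"claw": 1,"xyz": [34,-29.6,0],"twist": 0},
    {"claw": 1,"xyz": [34,-29.6,0],"twist": 0},
    {"claw": 1,"xyz": [34,-29.6,0],"twist": 0},
    {"claw": 1,"xyz": [0,0,0],"twist": 0.186},
    {"claw": 1,"xyz": [0,0,0],"twist": 0.186},
    {"claw": 1,"xyz": [0,0,0],"twist": 0.186},
    {"claw": 1,"xyz": [0,0,0],"twist": 0},
  ],
  newtons=40,
)

```text
clock: 1.6
position: [0.3929, -0.2266, 0.3035]
eef_rot: [-3.141, 0.001, -0.152]
wrist_force: [0.5, 0.2, 0.4]
gripper_width: 0.0
finger_force: 0.0
```

```bash
python3 - <<'E'
from h import *
w=cam('wrist','w1.png')
pickle.dump(w,open('w.pkl','wb'))
q=np.load('q.npy');n=np.load('n.npy')
o=bot.get_obs();print(o['clock'],o['position'],o['eef_rot'],o['wrist_force'],o['gripper_width'],tool([*(q[3]+.038*n),.216],o))
pr,_=cv2.projectPoints(np.c_[q,[.135]*4],np.array(w['rvec'],float),np.array(w['tvec'],float),w['K'],np.array(w['dist'],float));print(pr.round(0))
E
```

```text
1.65 [ 0.39293698 -0.22661173  0.30357973] [-3.14135014e+00  5.43239478e-04 -1.48947702e-01] [-0.47862863 -0.14301387  0.4439552 ] 0.004628043999974767 [ 0.8 -1.  87.6]
[[[-103.  149.]]

 [[  18.  149.]]

 [[ 137.  149.]]

 [[ 255.  149.]]]
```

View pics/w1.png

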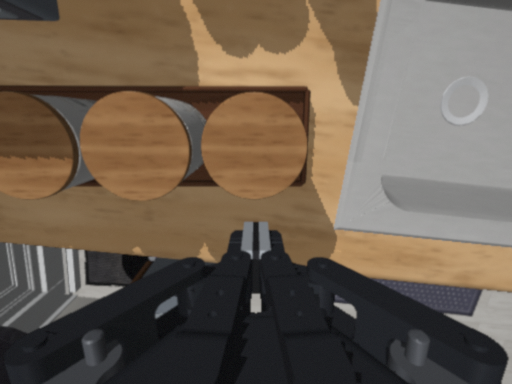

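The wrist picture shows lid 4 centred at (254,145) and lid 3 at (135,145), about 3.5 mm farther than predicted, which is good enough. I'll go down over lid 4's near edge.

Emit:
move_arm(
  plan=[
    {"claw": 1,"xyz": [2.5,-1,30],"twist": 0},
    {"claw": 1,"xyz": [0,0,30],"twist": 0},
    {"claw": 1,"xyz": [0,0,20],"twist": 0},
    {"claw": 1,"xyz": [0,0,6],"twist": 0},
    {"claw": 1,"xyz": [0,0,0],"twist": 0},
    {"claw": 1,"xyz": [0,0,0],"twist": 0},
  ],
)

```text
clock: 2.4
position: [0.3962, -0.2265, 0.2191]
eef_rot: [3.141, -0.002, -0.152]
wrist_force: [0.6, 0.0, -0.1]
gripper_width: -0.002
finger_force: 0.0
```

Emit:
move_arm(
  plan=[
    {"claw": 1,"xyz": [0,0,2],"twist": 0},
    {"claw": 1,"xyz": [0,0,2],"twist": 0},
    {"claw": 1,"xyz": [0,0,0],"twist": 0},
  ],
)

```text
clock: 2.78
position: [0.3956, -0.2261, 0.2138]
eef_rot: [-3.142, 0.0, -0.153]
wrist_force: [-0.2, -0.8, 0.8]
gripper_width: 0.003
finger_force: 0.0
```

Emit:
move_arm(
  plan=[
    {"claw": 1,"xyz": [0,0,1],"twist": 0},
    {"claw": 1,"xyz": [0,0,0],"twist": 0},
  ],
)

```text
clock: 3.02
position: [0.3957, -0.2261, 0.2128]
eef_rot: [-3.141, 0.0, -0.153]
wrist_force: [-0.1, -1.5, -0.2]
gripper_width: 0.001
finger_force: 0.0
```

Emit:
move_arm(
  plan=[
    {"claw": 1,"xyz": [0,0,1],"twist": 0},
    {"claw": 1,"xyz": [0,0,0],"twist": 0},
  ],
)

```text
clock: 3.28
position: [0.3957, -0.2261, 0.2118]
eef_rot: [-3.142, 0.0, -0.153]
wrist_force: [-0.1, 0.9, 0.6]
gripper_width: 0.002
finger_force: 0.0
```

Emit:
move_arm(
  plan=[
    {"claw": 1,"xyz": [0,0,1],"twist": 0},
    {"claw": 1,"xyz": [0,0,0],"twist": 0},
  ],
)

```text
clock: 3.52
position: [0.3957, -0.2261, 0.2108]
eef_rot: [-3.142, 0.0, -0.153]
wrist_force: [0.1, 0.3, 0.5]
gripper_width: -0.001
finger_force: 0.0
```

Emit:
move_arm(
  plan=[
    {"claw": 1,"xyz": [0,0,1],"twist": 0},
    {"claw": 1,"xyz": [0,0,0],"twist": 0},
  ],
)

```text
clock: 3.78
position: [0.3957, -0.2261, 0.2098]
eef_rot: [-3.142, 0.0, -0.153]
wrist_force: [0.2, 0.5, -0.7]
gripper_width: -0.001
finger_force: 0.0
```

Emit:
move_arm(
  plan=[
    {"claw": 1,"xyz": [0,0,0.7],"twist": 0},
    {"claw": 1,"xyz": [0,0,0],"twist": 0},
  ],
)

```text
clock: 4.03
position: [0.3957, -0.2261, 0.2091]
eef_rot: [-3.142, 0.0, -0.153]
wrist_force: [0.0, 0.8, 0.6]
gripper_width: -0.004
finger_force: 0.0
```

Emit:
move_arm(
  plan=[
    {"claw": 1,"xyz": [0,0,0.7],"twist": 0},
    {"claw": 1,"xyz": [0,0,0],"twist": 0},
  ],
)

```text
clock: 4.28
position: [0.3957, -0.2261, 0.2084]
eef_rot: [-3.142, 0.0, -0.153]
wrist_force: [1.2, -0.3, -0.1]
gripper_width: -0.0
finger_force: 0.0
```

Emit:
move_arm(
  plan=[
    {"claw": 1,"xyz": [0,0,0.7],"twist": 0},
    {"claw": 1,"xyz": [0,0,0],"twist": 0},
  ],
)

```text
clock: 4.53
position: [0.3957, -0.2261, 0.2077]
eef_rot: [-3.142, 0.0, -0.153]
wrist_force: [0.4, -0.4, -0.1]
gripper_width: 0.003
finger_force: 0.0
```

Emit:
move_arm(
  plan=[
    {"claw": 1,"xyz": [0,0,0.7],"twist": 0},
    {"claw": 1,"xyz": [0,0,0],"twist": 0},
  ],
)

```text
clock: 4.78
position: [0.3957, -0.2262, 0.2072]
eef_rot: [3.142, -0.0, -0.153]
wrist_force: [-0.7, 0.1, 0.9]
gripper_width: 0.001
finger_force: 0.8
```

Emit:
move_arm(
  plan=[
    {"claw": 1,"xyz": [0,0,0],"twist": 0},
  ],
)

```text
clock: 4.9
position: [0.3957, -0.2261, 0.2072]
eef_rot: [3.142, -0.0, -0.153]
wrist_force: [0.1, 1.0, 1.3]
gripper_width: 0.001
finger_force: 0.8
```

Emit:
move_arm(
  plan=[
    {"claw": 1,"xyz": [0,0,0.6],"twist": 0},
    {"claw": 1,"xyz": [0,0,0],"twist": 0},
    {"claw": 1,"xyz": [0,0,0],"twist": 0},
  ],
)

```text
clock: 5.28
position: [0.3957, -0.2262, 0.2066]
eef_rot: [3.142, -0.0, -0.153]
wrist_force: [-1.5, 1.1, 3.9]
gripper_width: -0.0
finger_force: 1.9
```

Emit:
move_arm(
  plan=[
    {"claw": 1,"xyz": [0,0,0.4],"twist": 0},
    {"claw": 1,"xyz": [0,0,0],"twist": 0},
    {"claw": 1,"xyz": [0,0,0],"twist": 0},
  ],
)

```text
clock: 5.65
position: [0.3957, -0.2262, 0.2063]
eef_rot: [3.142, -0.0, -0.153]
wrist_force: [-1.1, 0.7, 5.2]
gripper_width: -0.002
finger_force: 2.6
```

Emit:
move_arm(
  plan=[
    {"claw": 1,"xyz": [0,0,-8],"twist": 0},
    {"claw": 1,"xyz": [0,0,-7],"twist": 0},
    {"claw": 1,"xyz": [0,-25,0],"twist": 0},
    {"claw": 1,"xyz": [0,-40,0],"twist": 0},
    {"claw": 1,"xyz": [0,-40,0],"twist": 0},
    {"claw": 1,"xyz": [0,0,4],"twist": 0},
    {"claw": 1,"xyz": [0,0,4],"twist": 0},
    {"claw": 1,"xyz": [0,0,0],"twist": 0},
    {"claw": 1,"xyz": [0,0,0],"twist": 0},
  ],
)

```text
clock: 6.78
position: [0.4116, -0.1231, 0.2131]
eef_rot: [3.142, 0.0, -0.154]
wrist_force: [-0.4, -0.2, 0.1]
gripper_width: 0.003
finger_force: 0.0
```

Emit:
move_arm(
  plan=[
    {"claw": 1,"xyz": [0,0,1],"twist": 0},
    {"claw": 1,"xyz": [0,0,0],"twist": 0},
  ],
)

```text
clock: 7.02
position: [0.4117, -0.1226, 0.2121]
eef_rot: [3.142, 0.0, -0.154]
wrist_force: [-0.4, 0.3, 1.1]
gripper_width: 0.003
finger_force: 0.1
```

Emit:
move_arm(
  plan=[
    {"claw": 1,"xyz": [0,0,1],"twist": 0},
    {"claw": 1,"xyz": [0,0,0],"twist": 0},
  ],
)

```text
clock: 7.28
position: [0.4117, -0.1224, 0.2111]
eef_rot: [3.142, 0.0, -0.153]
wrist_force: [-0.7, -0.4, 0.7]
gripper_width: 0.001
finger_force: 0.5
```

Emit:
move_arm(
  plan=[
    {"claw": 1,"xyz": [0,0,1],"twist": 0},
    {"claw": 1,"xyz": [0,0,0],"twist": 0},
  ],
)

```text
clock: 7.52
position: [0.4116, -0.1223, 0.21]
eef_rot: [3.142, 0.0, -0.153]
wrist_force: [-1.2, 0.0, 1.5]
gripper_width: -0.0
finger_force: 0.9
```

Contact is high (tip at 139 mm) and very soft, so lid 3 is the loose one. I'll rock it fully.

Emit:
move_arm(
  plan=[
    {"claw": 1,"xyz": [0,0,1],"twist": 0},
    {"claw": 1,"xyz": [0,0,0],"twist": 0},
  ],
)

```text
clock: 7.78
position: [0.4116, -0.1223, 0.2091]
eef_rot: [3.142, 0.0, -0.153]
wrist_force: [-2.9, -0.1, 2.9]
gripper_width: 0.0
finger_force: 1.6
```

Emit:
move_arm(
  plan=[
    {"claw": 1,"xyz": [0,0,0.6],"twist": 0},
    {"claw": 1,"xyz": [0,0,0],"twist": 0},
  ],
)

```text
clock: 8.02
position: [0.4116, -0.1224, 0.2087]
eef_rot: [3.142, 0.0, -0.153]
wrist_force: [-5.1, 0.6, 5.8]
gripper_width: 0.002
finger_force: 3.1
```

Emit:
move_arm(
  plan=[
    {"claw": 1,"xyz": [0,0,0.5],"twist": 0},
    {"claw": 1,"xyz": [0,0,0],"twist": 0},
  ],
)

```text
clock: 8.28
position: [0.4116, -0.1224, 0.2085]
eef_rot: [3.141, 0.0, -0.153]
wrist_force: [-5.6, 1.3, 9.0]
gripper_width: -0.0
finger_force: 4.4
```

Emit:
move_arm(
  plan=[
    {"claw": 1,"xyz": [0,0,-4],"twist": 0},
    {"claw": 1,"xyz": [0,0,-6],"twist": 0},
    {"claw": 1,"xyz": [0,0,-4],"twist": 0},
    {"claw": 1,"xyz": [20,0,0],"twist": 0},
    {"claw": 1,"xyz": [19,0,0],"twist": 0},
    {"claw": 1,"xyz": [0,0,5],"twist": 0},
    {"claw": 1,"xyz": [0,0,3],"twist": 0},
    {"claw": 1,"xyz": [0,0,0],"twist": 0},
    {"claw": 1,"xyz": [0,0,0],"twist": 0},
  ],
)

```text
clock: 9.4
position: [0.4499, -0.1282, 0.214]
eef_rot: [-3.142, 0.0, -0.153]
wrist_force: [0.1, -0.1, 0.3]
gripper_width: 0.004
finger_force: 0.0
```

```bash
python3 - <<'E'
from h import *
w=cam('wrist','w2.png'); q=np.load('q.npy');n=np.load('n.npy')
print(bot.get_obs()['position'],q[2]-.003*n)
E
```

```text
[ 0.45006991 -0.12830158  0.21414506] [ 0.450274   -0.12811651]
```

View pics/w2.png

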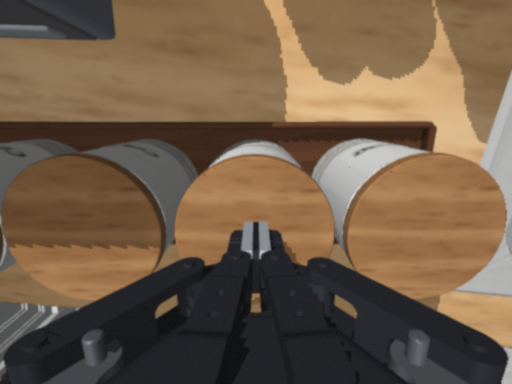

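The lid spans columns 176–334 with its centre at about (255,235), and the fingertips at (256,235) are over its middle. Now the firm press.

Emit:
move_arm(
  plan=[
    {"claw": 1,"xyz": [0,0,1],"twist": 0},
    {"claw": 1,"xyz": [0,0,0.8],"twist": 0},
    {"claw": 1,"xyz": [0,0,0.5],"twist": 0},
    {"claw": 1,"xyz": [0,0,0.5],"twist": 0},
    {"claw": 1,"xyz": [0,0,0],"twist": 0},
  ],
)

```text
clock: 10.07
position: [0.4506, -0.1285, 0.2125]
eef_rot: [3.141, -0.001, -0.153]
wrist_force: [-3.8, 0.5, 10.4]
gripper_width: -0.002
finger_force: 5.1
```

Emit:
move_arm(
  plan=[
    {"claw": 1,"xyz": [0,0,0.5],"twist": 0},
    {"claw": 1,"xyz": [0,0,0.5],"twist": 0},
    {"claw": 1,"xyz": [0,0,0],"twist": 0},
  ],
)

```text
clock: 10.45
position: [0.4507, -0.1285, 0.212]
eef_rot: [3.141, -0.001, -0.153]
wrist_force: [-4.1, 2.1, 13.8]
gripper_width: 0.003
finger_force: 6.7
```

Emit:
move_arm(
  plan=[
    {"claw": 1,"xyz": [0,0,0.5],"twist": 0},
    {"claw": 1,"xyz": [0,0,0.5],"twist": 0},
    {"claw": 1,"xyz": [0,0,0],"twist": 0},
  ],
)

```text
clock: 10.82
position: [0.4507, -0.1285, 0.211]
eef_rot: [3.141, -0.001, -0.153]
wrist_force: [-5.9, 1.5, 14.2]
gripper_width: -0.003
finger_force: 6.8
```

Sliding at about 14 N. I'll keep going to the stop.

Emit:
move_arm(
  plan=[
    {"claw": 1,"xyz": [0,0,0.5],"twist": 0},
    {"claw": 1,"xyz": [0,0,0.5],"twist": 0},
    {"claw": 1,"xyz": [0,0,0.5],"twist": 0},
    {"claw": 1,"xyz": [0,0,0],"twist": 0},
  ],
)

```text
clock: 11.32
position: [0.4506, -0.1284, 0.2095]
eef_rot: [3.141, -0.001, -0.153]
wrist_force: [-6.3, 2.3, 14.9]
gripper_width: 0.001
finger_force: 7.4
```

Emit:
move_arm(
  plan=[
    {"claw": 1,"xyz": [0,0,0.5],"twist": 0},
    {"claw": 1,"xyz": [0,0,0.3],"twist": 0},
    {"claw": 1,"xyz": [0,0,0],"twist": 0},
  ],
)

```text
clock: 11.7
position: [0.4506, -0.1284, 0.2093]
eef_rot: [3.141, -0.001, -0.153]
wrist_force: [-9.7, 4.0, 18.8]
gripper_width: 0.004
finger_force: 9.9
```

Emit:
move_arm(
  plan=[
    {"claw": 1,"xyz": [0,0,0.5],"twist": 0},
    {"claw": 1,"xyz": [0,0,0.3],"twist": 0},
    {"claw": 1,"xyz": [0,0,0],"twist": 0},
    {"claw": 1,"xyz": [0,0,0],"twist": 0},
  ],
)

```text
clock: 12.2
position: [0.4506, -0.1285, 0.2092]
eef_rot: [3.141, -0.001, -0.153]
wrist_force: [-12.2, 4.0, 25.4]
gripper_width: -0.0
finger_force: 12.9
```

Emit:
move_arm(
  plan=[
    {"claw": 1,"xyz": [0,0,0.3],"twist": 0},
    {"claw": 1,"xyz": [0,0,0],"twist": 0},
    {"claw": 1,"xyz": [0,0,0],"twist": 0},
  ],
)

```text
clock: 12.58
position: [0.4507, -0.1285, 0.2092]
eef_rot: [3.141, -0.001, -0.153]
wrist_force: [-13.7, 4.8, 28.1]
gripper_width: -0.001
finger_force: 14.0
```

That's a hard stop 3 mm below first contact. Next I'll lift and check with a light edge press that it no longer rocks.

Emit:
move_arm(
  plan=[
    {"claw": 1,"xyz": [0,0,-4],"twist": 0},
    {"claw": 1,"xyz": [0,0,-6],"twist": 0},
    {"claw": 1,"xyz": [-19,0,0],"twist": 0},
    {"claw": 1,"xyz": [-20,0,0],"twist": 0},
    {"claw": 1,"xyz": [0,0,4],"twist": 0},
    {"claw": 1,"xyz": [0,0,2],"twist": 0},
    {"claw": 1,"xyz": [0,0,0],"twist": 0},
    {"claw": 1,"xyz": [0,0,0],"twist": 0},
  ],
)

```text
clock: 13.58
position: [0.412, -0.1224, 0.2097]
eef_rot: [-3.142, 0.0, -0.153]
wrist_force: [-0.5, 0.1, 0.2]
gripper_width: 0.002
finger_force: 0.0
```

Emit:
move_arm(
  plan=[
    {"claw": 1,"xyz": [0,0,0.5],"twist": 0},
    {"claw": 1,"xyz": [0,0,0],"twist": 0},
  ],
)

```text
clock: 13.82
position: [0.4118, -0.1224, 0.2093]
eef_rot: [3.142, -0.0, -0.153]
wrist_force: [0.5, -0.2, 0.5]
gripper_width: -0.002
finger_force: 0.1
```

Emit:
move_arm(
  plan=[
    {"claw": 1,"xyz": [0,0,0.4],"twist": 0},
    {"claw": 1,"xyz": [0,0,0],"twist": 0},
  ],
)

```text
clock: 14.08
position: [0.4118, -0.1224, 0.209]
eef_rot: [3.142, -0.0, -0.153]
wrist_force: [-0.6, 0.8, 1.7]
gripper_width: 0.002
finger_force: 0.8
```

Emit:
move_arm(
  plan=[
    {"claw": 1,"xyz": [0,0,-8],"twist": 0},
    {"claw": 1,"xyz": [0,0,-30],"twist": 0},
    {"claw": 1,"xyz": [0,0,-40],"twist": 0},
    {"claw": 1,"xyz": [0,0,-20],"twist": 0},
    {"claw": 1,"xyz": [0,0,0],"twist": 0},
    {"claw": 1,"xyz": [0,0,0],"twist": 0},
    {"claw": 1,"xyz": [0,0,0],"twist": 0},
  ],
)

```text
clock: 14.95
position: [0.4112, -0.1221, 0.3054]
eef_rot: [-3.141, 0.002, -0.153]
wrist_force: [-0.5, -0.3, -1.5]
gripper_width: 0.0
finger_force: 0.0
```

```bash
python3 -c "
from plant import bot
print(bot.finish_job())"
```

```text
the job is handed in; nothing more can be done
None
```

The loose lid was at place_3. It rocked about 3.5 mm under a press at its near edge, then went down 3 mm to a hard stop under a firm middle press (about 28 N), and it no longer gave like a loose lid when I pressed its edge again lightly. Of the others I touched only place_4, at about 5 N; places 1 and 2 were not pressed, and the job was handed in with the gripper about 10 cm above the lids.

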